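Rebuild the spindle stack of the vegetable cutter

TASK

The vegetable cutter's drive head is back from the wash: thread its three loose steel parts onto the upright spindle, first the tall plain spacer, then the flat washer, then the bushing with its flange down. Then press on the bushing to push the whole stack down against the stiff collar until you feel it stop hard on the hidden seat: press there with about 20 newtons for a moment, never over 35, then let go. Leave the label roll and the spice jar where they are.

Things in the scene. Friction and masses are not known exactly. Their poses are not given: they have to be found in the camera images.
- drive_head: The fixed drive head: aluminium base plate 110 x 110 x 8 mm with a round drum 80 mm across, its rim 22 mm above the worktop, and an upright 16 mm steel spindle in the middle. Origin: on the spindle axis at worktop height, z up along the spindle.
- spindle_tip (a point): Top of the bare steel spindle, on its axis, 91 mm above the worktop. The spindle has its full 16 mm width up to 81 mm above the worktop and tapers from there to 6 mm at this point.
- well (a point): Centre of the drum's open well (54 mm across) at rim height, 22 mm up. On the spindle here a 25 mm grey collar, top 24 to 31 mm above the worktop at the start: it slides down only when pushed with about 7 N and stays where left, carrying the parts. Below it the seat, a rigid ring, its top set between 8 and 19 mm above the worktop; this cannot be read, only felt as a hard stop under the spacer.
- spacer: The spacer: plain steel sleeve, 34 mm outside, 18 mm bore, 30 mm tall, standing upright loose on the worktop. Origin: centre of the underside, z up along the bore.
- washer: The washer: flat steel ring, 50 mm outside, 18 mm bore, 10 mm thick, lying flat loose on the worktop. Origin: centre of the underside, z up along the bore.
- bushing: The bushing: steel hub 32 mm outside, 18 mm bore, 30 mm tall in all, with a flange 46 mm across and 6 mm thick at its lower end; stands loose on its flange. Origin: centre of the underside (flange face), z up along the bore.
- label_roll: White paper label roll, 61 mm across, 40 mm tall, a bystander near the parts. Origin: centre of the underside.
- spice_jar: Small spice jar, 47 mm across, 98 mm tall, a bystander. Origin: centre of the underside.
Mind the look-alikes: they are no part of the job. There is more than one size of the washer; the one meant has the size given above.

How it is judged:
By the outcome, as a careful person would: the job done as asked, in the order asked, and still so for the second after the job is handed in, with the robot touching nothing.
It also fails if it takes over 72 s, if anything falls off the work surface, if the arm or the gripper's body presses on something with over 40 N, if the wrist force passes 120 N, or if a joint passes its speed limit or range.

ROBOT

A 6-joint arm with a two-finger parallel gripper is mounted at the origin on a cart in front of the work surface, level with it; the furniture and walls round the work are solid. World frame = base frame: x ahead of the robot, y to its left, z up, the work surface at z = 0. Lengths are in mm, angles in rad, forces in N, time in s.
With the tool pointing down it reaches from about 350 to 725 mm from the base axis. Payload 4.3 kg.
Tool frame: the origin (TCP) lies on the centre line of the jaws, within the pads' length; the fingertips stand 25 mm ahead of it and the grasp point (between the pads) lies 6 mm ahead of it; z points along the fingers, y is the line along which they close (so a half turn about z gives the same grasp; the last joint's range is limited). The gripper opens to 85 mm and grips with 20 to 120 N. Pads are 22 mm wide; open, the fingers measure 114 mm over their backs; the gripper's body (76 mm by 85 mm) begins 54 mm behind the grasp point. The pads swing forward as they close: fully open they stand 13 mm farther back than shut.
Start: joints at [-1.406, 0.377, 0.081, 1.274, 0, 1.46], TCP at [156.038, -553.458, 256.329] pointing down, gripper open.
Joint ranges: [-2.72, 2.72], [-0.84, 1.66], [-1.02, 1.22], [-1.77, 2.12], [-1.37, 1.28], [-3.14, 3.14]. Speed limits (rad/s): [2.57, 2.57, 3.14, 3.14, 3.14, 3.14].

INTERFACE

Orientations are given as a unit quaternion [x, y, z, w].
In Python, from plant import arm gives the robot as it stands.
- The arm moves only by the tool apply_moves, never from a script. Its arguments are lists of equal length, an entry for each row: "jaw": the opening, from -1 (shut) to 1 (fully open), so that 0 is half open; "xyz": the shift along the tool's x, y, z in cm, a list of three; "twist": the turn about the tool's z in rad. In form: {"jaw": [jaw, ...], "xyz": [[dx, dy, dz], ...], "twist": [twist, ...]}. A call has exactly 8 rows; each row is the pose to reach, as a shift and turn from the pose commanded when the call began, along the tool's axes at that moment; what a row does not reach only later rows make up. A row lasts 1/12 s, in which the tool goes at most 41.7 mm and 7.16 degrees, less where a joint would pass 70% of its speed; a pose out of reach is approached as far as the arm can. A call with a gripper value outside its range is refused whole. The fingers move at their own pace and stop on an object; "squeeze" is the grip in N (left out, the last holds). Time passes only in rows, so rows that repeat a pose let the fingers close, or fill a call up. It gives the time, the measured TCP pose, the force, the opening and the grip force at its end, in the units of the state.
- arm.get_obs(): the state, without advancing time (a new reading comes with each control period).
- arm.capture(name): name is "scene" or "top" or "wrist"; returns the picture (420x560x3 uint8, red, green, blue); there is no depth.
- arm.camera_info(name): a dict with "fx", "fy", "cx", "cy" (pixels), "world_from_camera" (4x4, takes a point from camera to world coordinates). Camera axes: x right, y up, looking along -z (the intrinsics and any distortion apply to the point x, -y, -z); pixel columns grow to the right and rows downward; lengths in mm; the calibration is good to about 2 mm. A picture is of the moment at which its call begins: read the wrist's pose just before it. camera_info takes no time and is no camera call; for the wrist camera it gives the pose at the moment of the call.
- arm.sign_off(): hands the job in; it is judged then, once.
The state is a dict: "clock": time; "joint_pos": joint angles; "dq": joint speeds; "joint_efforts": joint torques, N m; "ee_pos": TCP position; "eef_rot": TCP orientation; "ft_force": force on the tool from outside, world axes, zero at the start; "wrist_torque": the same for the moment, N m; "width": finger opening in mm; "gripper_force": force on a finger pad.
Only numpy, scipy, OpenCV 4.12 (cv2) and the standard library are available. Lean on these libraries where they do the work, as an engineer would, in place of code of your own. Each camera call takes 0.05 s, during which the arm holds its last target. There are 200 camera calls.

## Working session

There is one attempt and no reset: what is moved stays moved. The work goes in short steps, Python scripts to look and compute and a tool call to move; the robot and the scene stay as the last step left them, time stands still between calls to the robot, and variables do not carry over. Pictures are saved under pics/ and viewed, at most 10 in all, crops included, and the job is handed in when it is done.

Besides the shell and the picture viewer there is one more tool, called after "Call:" in YAML: its name, and indented under it one key for each argument. apply_moves: Moves the arm, as the interface text tells. Its arguments: {"type":"object","properties":{"jaw":{"type":"array","items":{"type":"number"}},"xyz":{"type":"array","items":{"type":"array","items":{"type":"number"}}},"twist":{"type":"array","items":{"type":"number"}},"squeeze":{"type":"number"}},"required":["jaw","xyz","twist"]}

```bash
mkdir -p pics; ls
python3 - <<'E'
from plant import arm
import cv2, numpy as np
o=arm.get_obs(); print({k:np.round(v,3) for k,v in o.items()})
for n in("scene","top"):
    im=arm.capture(n); cv2.imwrite(f"pics/{n}0.png",im[...,::-1])
    i=arm.camera_info(n); print(n,{k:np.round(v,3).tolist() if not isinstance(v,str) else v for k,v in i.items()})
E
```

```text
pics
{'clock': np.float64(0.0), 'joint_pos': array([-1.406,  0.378,  0.08 ,  1.274, -0.   ,  1.46 ]), 'dq': array([-0.001,  0.001,  0.   ,  0.001,  0.   ,  0.   ]), 'joint_efforts': array([-0.0000e+00, -4.6360e+01,  2.6988e+01,  2.1000e-02, -0.0000e+00,
       -0.0000e+00]), 'ee_pos': array([ 155.923, -552.832,  255.36 ]), 'eef_rot': array([ 0.991,  0.137, -0.   , -0.001]), 'ft_force': array([-0.2  ,  0.14 , -0.046]), 'wrist_torque': array([0.029, 0.033, 0.021]), 'gripper_force': np.float64(0.0), 'width': np.float64(85.247)}
scene {'fx': 398.851, 'fy': 398.851, 'cx': 289.931, 'cy': 204.808, 'world_from_camera': [[0.815, 0.423, -0.396, 215.343], [-0.579, 0.599, -0.553, -499.904], [0.003, 0.68, 0.733, 734.91], [0.0, 0.0, 0.0, 1.0]]}
top {'fx': 448.812, 'fy': 448.812, 'cx': 281.561, 'cy': 213.774, 'world_from_camera': [[0.023, 0.997, -0.07, 498.295], [-1.0, 0.023, -0.001, -19.87], [0.0, 0.07, 0.998, 1069.041], [0.0, 0.0, 0.0, 1.0]]}
```

View pics/top0.png

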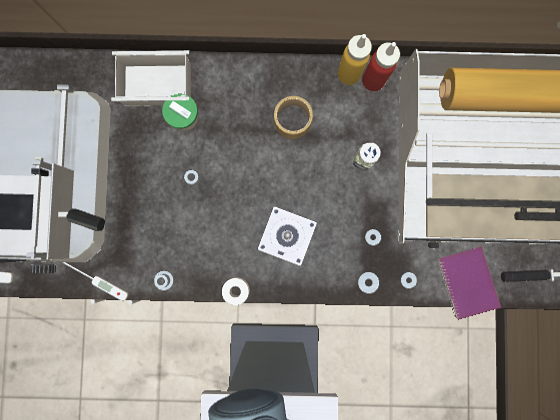

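View pics/scene0.png

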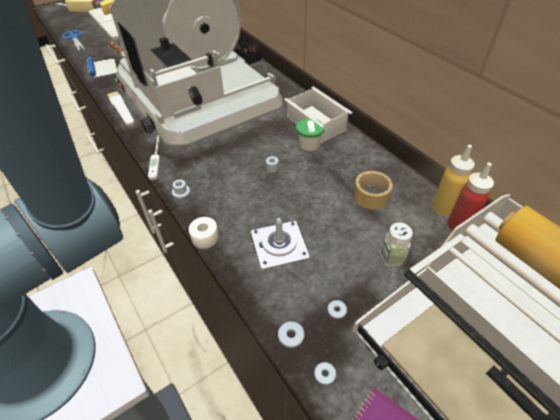

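The top view shows the drive head at (288,236), what looks like the spacer at (191,177) and the bushing at (164,281). There are three rings, at (373,237), (369,282) and (409,280). The ring at (369,282) looks largest, about 21 px or roughly 50 mm, which fits the washer. The label roll is at (235,291) and the jar at (369,152). I'll measure these and confirm in one crop.

```bash
cat > h.py <<'E'
import numpy as np, cv2
from plant import arm
def ray(info,uv):
    T=np.array(info["world_from_camera"]); 
    d=T[:3,:3]@np.array([(uv[0]-info["cx"])/info["fx"],-(uv[1]-info["cy"])/info["fy"],-1]); return T[:3,3],d
def at_z(info,uv,z):
    c,d=ray(info,uv); return c+d*(z-c[2])/d[2]
def px(info,P):
    T=np.array(info["world_from_camera"]); p=T[:3,:3].T@(np.array(P)-T[:3,3])
    return np.array([info["cx"]+info["fx"]*p[0]/-p[2],info["cy"]-info["fy"]*p[1]/-p[2]])
E
python3 - <<'E'
from h import *
i=arm.camera_info("top"); im=cv2.imread("pics/top0.png")
for n,c,z in[("spacer",(191,177),30),("bushing",(164,281),6),("wA",(373,237),10),("wB",(369,282),10),("wC",(409,280),10)]:
    x,y=c; s=16; r=im[y-s:y+s+1,x-s:x+s+1]
    g=r.min(2); m=((g>120)*255).astype(np.uint8)
    cs,_=cv2.findContours(m,cv2.RETR_EXTERNAL,cv2.CHAIN_APPROX_NONE); k=max(cs,key=cv2.contourArea)
    (u,v),R=cv2.minEnclosingCircle(k); u+=x-s; v+=y-s
    A=cv2.contourArea(cv2.convexHull(k)); d=2*np.sqrt(A/np.pi)+1
    P=at_z(i,(u,v),z); mm=(1069-z)/448.8
    print(n,round(u,1),round(v,1),"d mm",round(d*mm,1),round(2*R*mm,1),P.round(1),"reach",np.hypot(*P[:2]).round())
for z,uv in[(0,(288,236)),(91,(288,236))]: print("head",z,at_z(i,uv,z).round(1))
a=cv2.resize(im[210:310,345:435],None,fx=4,fy=4,interpolation=cv2.INTER_CUBIC)
b=cv2.resize(im[205:265,255:320],(433,400),interpolation=cv2.INTER_CUBIC)
cv2.imwrite("pics/crop1.png",np.hstack([a,b])[:, :800])
E
```

```text
spacer 190.8 176.5 d mm 34.6 35.0 [653.7 195.1  30. ] reach 682.0
bushing 163.4 280.2 d mm 47.4 47.0 [410.2 255.3   6. ] reach 483.0
wA 372.7 236.9 d mm 39.4 38.8 [ 523.1 -234.7   10. ] reach 573.0
wB 368.1 282.4 d mm 51.6 51.0 [ 416.5 -224.8   10. ] reach 473.0
wC 408.5 279.9 d mm 39.5 39.0 [ 424.5 -319.4   10. ] reach 531.0
head 0 [520.8 -35.1   0. ]
head 91 [518.9 -33.8  91. ]
```

View pics/crop1.png

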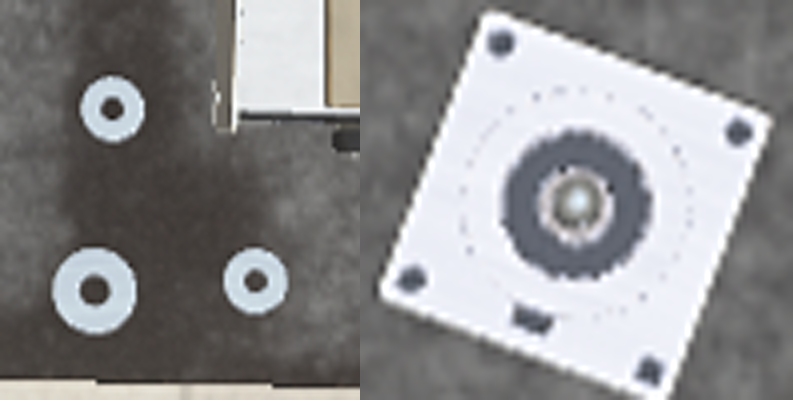

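The crop shows the ring at (369,282) is clearly the largest, measuring about 51 mm. The other two measure 39 mm, so they are the look-alikes. I'm moving towards the spindle and turning the tool so that its x is world +y and its y is world +x.

Call:
apply_moves:
  jaw: [1,1,1,1,1,1,1,1]
  xyz:
    - [4,-1.5,0]
    - [7.2,-4.2,0]
    - [10.2,-7,0]
    - [13.4,-9.6,0]
    - [16.6,-12.2,0]
    - [19.8,-14.8,0]
    - [23,-17.4,0]
    - [26.2,-20,0]
  twist: [-0.12,-0.24,-0.36,-0.48,-0.6,-0.72,-0.84,-0.96]

```text
clock: 0.77
ee_pos: [354.4, -287.8, 256.0]
eef_rot: [0.814, 0.581, -0.0, -0.0]
ft_force: [0.8, -0.2, -0.5]
width: 85.4
gripper_force: 0.0
```

```bash
cat >> h.py <<'E'
def state():
    o=arm.get_obs(); x,y,z,w=o["eef_rot"]
    yaw=2*np.arctan2(y,x); p=o["ee_pos"]
    print("t",round(float(o["clock"]),2),"tcp",p.round(1),"yaw",round(yaw,3),"tilt",np.round([z,w],3),"F",o["ft_force"].round(1),"w",round(float(o["width"]),1),"g",round(float(o["gripper_force"]),1)); return p,yaw
def go(x,y,z=None):
    p,a=state(); d=np.array([x-p[0],y-p[1],0 if z is None else z-p[2]])
    print("tool cm",(np.array([d[:2]@[np.cos(a),np.sin(a)],d[:2]@[np.sin(a),-np.cos(a)],-d[2]])/10).round(2),"dist",np.linalg.norm(d).round())
E
python3 -c "
from h import *
go(480,-35,256);print(arm.get_obs()['joint_pos'].round(2))"
```

```text
t 0.77 tcp [ 354.4 -287.8  256. ] yaw 1.24 tilt [-0. -0.] F [ 0.8 -0.2 -0.5] w 85.4 g 0.0
tool cm [27.99  3.67  0.  ] dist 282.0
[-0.82  0.14 -0.24  1.2   0.    1.08]
```

Call:
apply_moves:
  jaw: [1,1,1,1,1,1,1,1]
  xyz:
    - [3.9,1,0]
    - [7.8,2,0]
    - [11.7,3,0]
    - [15.6,4,0]
    - [19.5,5,0]
    - [23.4,6,0]
    - [27,6.9,0]
    - [29.3,7.5,0]
  twist: [-0.12,-0.24,-0.33,-0.33,-0.33,-0.33,-0.33,-0.33]

```text
clock: 1.43
ee_pos: [522.4, -34.8, 255.8]
eef_rot: [0.708, 0.706, 0.0, -0.0]
ft_force: [0.6, -0.7, -0.4]
width: 85.4
gripper_force: 0.0
```

```bash
python3 -c "
from h import *
i=arm.camera_info('wrist'); im=arm.capture('wrist'); cv2.imwrite('pics/w1.png',im[...,::-1])
p,a=state(); print(arm.get_obs()['joint_pos'].round(2)); print({k:np.round(v,3).tolist() for k,v in i.items()})
for P in [(520,-35,22),(520,-35,91),(654,195,30)]: print(px(i,P).round(0))"
```

```text
t 1.48 tcp [524.  -32.6 255.6] yaw 1.57 tilt [ 0.002 -0.001] F [1.9 1.9 1.2] w 85.1 g 0.0
[-0.18  0.27 -0.07  1.23  0.    1.39]
{'fx': 307.576, 'fy': 307.576, 'cx': 285.94, 'cy': 208.053, 'world_from_camera': [[1.0, 0.003, 0.001, 522.149], [-0.003, 0.96, 0.279, 35.775], [-0.0, -0.279, 0.96, 373.284], [0.0, 0.0, 0.0, 1.0]]}
[284. 182.]
[284. 197.]
[428. -60.]
```

View pics/w1.png

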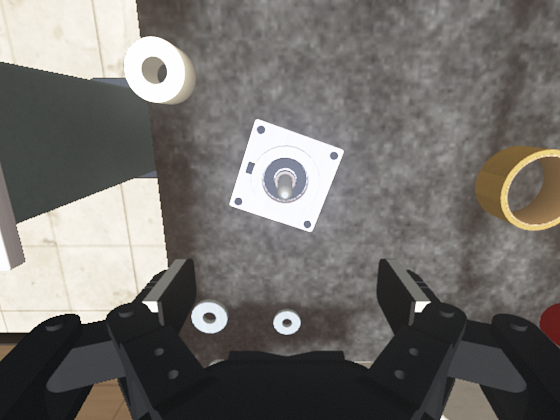

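The wrist view looks along +y: image right is +x and image up is +y. The drive head plate is centred near (286,178) with the tip near (284,193), within 2–3 px of prediction. Next I'll let the arm settle and measure the spindle axis from the plate corners and the well.

```bash
cat >> h.py <<'E'
def quad(im,info,z,seed):
    g=cv2.GaussianBlur(im.min(2),(3,3),0); m=((g>150)*255).astype(np.uint8)
    cs,_=cv2.findContours(m,cv2.RETR_EXTERNAL,cv2.CHAIN_APPROX_NONE)
    k=[c for c in cs if cv2.pointPolygonTest(cv2.convexHull(c),seed,False)>=0]; k=max(k,key=cv2.contourArea)
    h=cv2.convexHull(k); q=cv2.approxPolyDP(h,0.05*cv2.arcLength(h,True),True)[:,0]
    W=np.array([at_z(info,u,z) for u in q]); s=np.linalg.norm(W-np.roll(W,1,0),axis=1)
    print("quad",q.tolist(),"sides",s.round(1),"centre",W.mean(0).round(1)); return W.mean(0)
def disc(im,info,z,c,s,test):
    """outer contour of pixels passing test in a window; centre on plane z and equivalent diameter"""
    x,y=c; r=im[y-s:y+s+1,x-s:x+s+1].astype(int); m=(test(r)*255).astype(np.uint8)
    cs,_=cv2.findContours(m,cv2.RETR_EXTERNAL,cv2.CHAIN_APPROX_NONE); k=cv2.convexHull(max(cs,key=cv2.contourArea))
    W=np.array([at_z(info,u,z)[:2] for u in (k[:,0]+[x-s,y-s])],np.float32)
    (a,b),D,_=cv2.fitEllipse(W); print("disc px",(k[:,0].mean(0)+[x-s,y-s]).round(1),"xy",round(a,1),round(b,1),"axes",np.round(D,1)); return a,b
E
python3 - <<'E'
from h import *
for _ in range(4): arm.capture("wrist")
state(); i=arm.camera_info("wrist"); im=arm.capture("wrist"); cv2.imwrite("pics/w2.png",im[...,::-1]); state()
quad(im,i,8,(286,140)); 
c=px(i,(521,-35,22)).round().astype(int); print(c)
disc(im,i,22,tuple(c),40,lambda r:r.min(2)<140)
it=arm.camera_info("top"); tt=cv2.imread("pics/top0.png"); quad(tt,it,8,(288,218)); disc(tt,it,22,(287,236),16,lambda r:r.min(2)<140)
E
```

```text
t 1.68 tcp [520.7 -38.3 255.8] yaw 1.565 tilt [-0.001 -0.   ] F [ 0.3  0.1 -0.2] w 85.7 g 0.0
t 1.73 tcp [520.6 -38.7 256. ] yaw 1.564 tilt [-0. -0.] F [-0.3 -0.9 -0.5] w 84.8 g 0.0
quad [[258, 115], [345, 146], [313, 229], [230, 200]] sides [106.5 106.5 108.8 109.6] centre [520.6 -31.9   8. ]
[287 179]
disc px [285.8 175.1] xy 520.5 -30.8 axes [47.8 48.9]
quad [[273, 207], [316, 222], [300, 265], [258, 249]] sides [105.4 107.9 108.2 105.8] centre [521.3 -32.    8. ]
disc px [288.7 235.4] xy 521.3 -31.9 axes [49.8 51.1]
```

The spindle axis is at about (521, −32). The wrist plate, wrist well and top view agree within 1.2 mm. Moving above the spacer.

Call:
apply_moves:
  jaw: [1,1,1,1,1,1,1,1]
  xyz:
    - [3.2,1.8,1.4]
    - [6.4,3.6,2.8]
    - [9.6,5.4,4.2]
    - [12.8,7.2,5.6]
    - [16,9,7]
    - [19.2,10.8,8.4]
    - [21.6,12.2,9.8]
    - [23.2,13.2,10.6]
  twist: [0,0,0,0,0,0,0,0]

```text
clock: 2.4
ee_pos: [654.9, 194.0, 148.2]
eef_rot: [0.709, 0.705, -0.001, -0.001]
ft_force: [0.2, -0.7, -0.1]
width: 85.4
gripper_force: 0.0
```

Run:
```python
from h import *
for _ in range(5): arm.capture("wrist")
state(); i=arm.camera_info("wrist"); im=arm.capture("wrist"); cv2.imwrite("pics/w3.png",im[...,::-1]); state()
print(px(i,(654,195,30)).round(),px(i,(654,195,0)).round()); print(arm.get_obs()['joint_pos'].round(2))
```

```text
t 2.65 tcp [654.6 191.5 150.6] yaw 1.563 tilt [-0.  0.] F [-0.2 -0.2  0.6] w 85.4 g 0.0
t 2.7 tcp [654.8 191.4 151.1] yaw 1.563 tilt [0. 0.] F [-0.3 -0.7 -0.1] w 85.4 g 0.0
[286. 205.] [286. 196.]
[ 0.19  0.64  0.24  1.17 -0.    1.77]
```

View pics/w3.png

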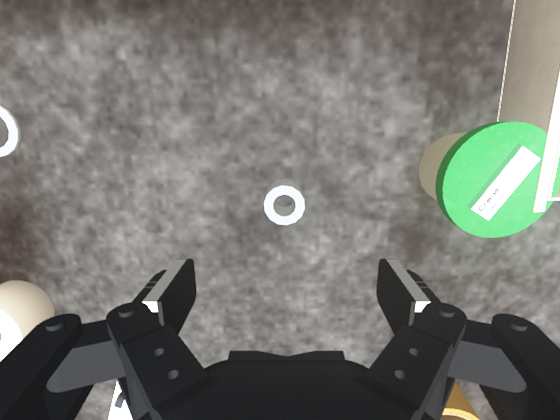

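The spacer's top ring is at (284,205), within 2 px of the prediction. The green-lidded tub is well clear of the open fingers, at least 100 mm to the +x side.

Run:
```python
from h import *
i=arm.camera_info("wrist"); im=arm.capture("wrist")
a,b=disc(im,i,30,(284,205),30,lambda r:r.min(2)>185); go(a,b,30)
```

```text
disc px [284.2 203. ] xy 652.5 195.1 axes [33.  33.5]
t 2.75 tcp [654.8 191.5 151.3] yaw 1.563 tilt [0. 0.] F [ 0.5  0.2 -0.7] w 85.2 g 0.0
tool cm [ 0.36 -0.23 12.13] dist 121.0
```

Call:
apply_moves:
  jaw: [0.6,0.4,0.4,0.4,0.4,0.4,0.4,0.4]
  xyz:
    - [0.2,-0.1,2.5]
    - [0.36,-0.23,5.5]
    - [0.36,-0.23,8]
    - [0.36,-0.23,10]
    - [0.36,-0.23,11]
    - [0.36,-0.23,11.6]
    - [0.36,-0.23,11.9]
    - [0.36,-0.23,11.9]
  twist: [0,0,0,0,0,0,0,0]

```text
clock: 3.42
ee_pos: [653.0, 196.5, 32.1]
eef_rot: [0.709, 0.705, 0.0, 0.0]
ft_force: [0.5, -0.4, -0.2]
width: 59.9
gripper_force: 0.0
```

Run:
```python
from h import *
for _ in range(3): arm.capture("wrist")
go(652.5,195.1,32)
```

```text
t 3.57 tcp [653.7 197.   33. ] yaw 1.565 tilt [0.001 0.001] F [-0.5  0.4  0.5] w 59.8 g 0.0
tool cm [-0.19 -0.12  0.1 ] dist 2.0
```

Call:
apply_moves:
  jaw: [0.4,0.3,-1,-1,-1,-1,-1,-1]
  xyz:
    - [-0.15,-0.1,0.1]
    - [-0.15,-0.1,0.1]
    - [-0.15,-0.1,0.1]
    - [-0.15,-0.1,0.1]
    - [-0.15,-0.1,0.1]
    - [-0.15,-0.1,0.1]
    - [-0.15,-0.1,0.1]
    - [-0.15,-0.1,0.1]
  twist: [0,0,0,0,0,0,0,0]
  squeeze: 50

```text
clock: 4.23
ee_pos: [651.9, 195.4, 30.9]
eef_rot: [0.709, 0.705, 0.0, 0.0]
ft_force: [-1.2, 0.4, 5.4]
width: 32.5
gripper_force: 50.0
```

Run:
```python
from h import *
for _ in range(2): arm.capture("wrist")
go(521,-32,150)
```

```text
t 4.33 tcp [651.9 195.4  30.9] yaw 1.565 tilt [0. 0.] F [-0.6 -0.1  5.7] w 32.5 g 50.0
tool cm [-22.82 -12.96 -11.91] dist 288.0
```

The spacer is gripped. Lifting it and carrying it over the spindle.

Call:
apply_moves:
  jaw: [-1,-1,-1,-1,-1,-1,-1,-1]
  xyz:
    - [0,0,-3]
    - [-1.8,-1,-6.5]
    - [-5.2,-3,-8.5]
    - [-8.7,-5,-10]
    - [-12.2,-7,-11]
    - [-15.7,-9,-11.9]
    - [-19.2,-11,-11.9]
    - [-22,-12.6,-11.9]
  twist: [0,0,0,0,0,0,0,0]

```text
clock: 5.0
ee_pos: [522.5, -25.8, 149.5]
eef_rot: [0.709, 0.705, -0.0, 0.0]
ft_force: [0.8, -0.3, -1.1]
width: 32.5
gripper_force: 50.0
```

Run:
```python
from h import *
for _ in range(7): arm.capture("wrist")
state(); i=arm.camera_info("wrist"); im=arm.capture("wrist"); cv2.imwrite("pics/w4.png",im[...,::-1]); go(521,-32,150)
quad(im,i,8,tuple(float(v) for v in px(i,(521,15,8))))
```

```text
t 5.35 tcp [524.6 -23.  149. ] yaw 1.566 tilt [ 0. -0.] F [ 0.4 -0.4 -0.6] w 32.8 g 50.1
t 5.4 tcp [524.7 -22.9 149. ] yaw 1.567 tilt [ 0. -0.] F [ 0.1 -0.3 -1.1] w 32.8 g 50.1
tool cm [-0.91 -0.37 -0.1 ] dist 10.0
quad [[241, 134], [361, 175], [333, 247], [207, 248]] sides [106.8 106.   69.3 114.5] centre [523.6 -23.1   8. ]
```

View pics/w4.png

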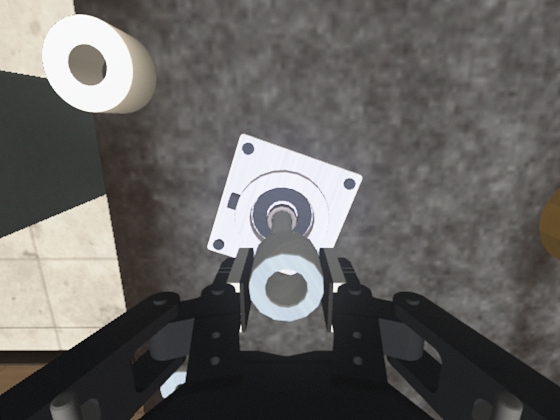

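The spacer is held upright with its top ring centred near (286,288). The spindle tip shows near (282,213) behind it. I'll compare both with the TCP.

Run:
```python
from h import *
i=arm.camera_info("wrist"); im=arm.capture("wrist"); p,a=state()
print("bore", (at_z(i,(286.5,288),p[2]-1)-p).round(1))
disc(im,i,p[2]-1,(287,290),42,lambda r:(r.min(2)>165))
g=im[200:240,255:310]; cv2.imwrite("pics/w4b.png",cv2.resize(im[170:330,230:340][...,::-1],None,fx=3.7,fy=3.7,interpolation=cv2.INTER_CUBIC))
print(px(i,(521,-32,91)),px(i,(521,-32,22)))
```

```text
t 5.45 tcp [524.7 -22.9 149. ] yaw 1.567 tilt [-0. -0.] F [ 0.  -0.8 -0.6] w 32.7 g 50.1
bore [-0.3  0.1 -1. ]
disc px [284.5 289.8] xy 524.2 -22.9 axes [32.3 32.7]
[280.86060402 252.56739118] [282.16428831 218.02088583]
```

View pics/w4b.png

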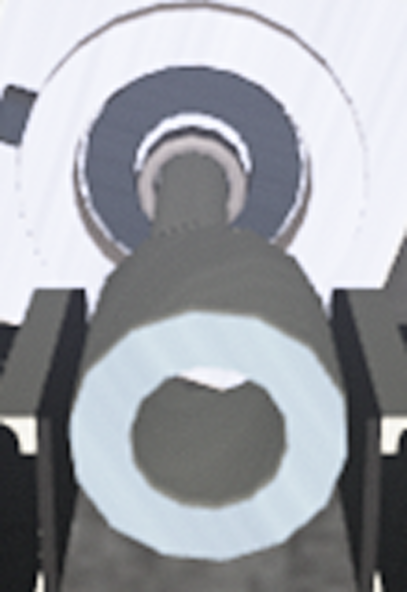

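Call:
apply_moves:
  jaw: [-1,-1,-1,-1,-1,-1,-1,-1]
  xyz:
    - [-0.9,-0.34,0]
    - [-0.9,-0.34,0]
    - [-0.9,-0.34,0]
    - [-0.9,-0.34,1]
    - [-0.9,-0.34,2]
    - [-0.9,-0.34,2.4]
    - [-0.9,-0.34,2.4]
    - [-0.9,-0.34,2.4]
  twist: [0,0,0,0,0,0,0,0]

```text
clock: 6.12
ee_pos: [520.0, -32.7, 124.5]
eef_rot: [0.709, 0.705, -0.001, -0.001]
ft_force: [0.6, 0.4, -0.3]
width: 32.9
gripper_force: 50.1
```

Run:
```python
from h import *
for _ in range(3): arm.capture("wrist")
i=arm.camera_info("wrist"); im=arm.capture("wrist"); go(521.3,-31.9,100)
cv2.imwrite("pics/w5.png",cv2.resize(im[150:350,180:390][...,::-1],None,fx=2.8,fy=2.8,interpolation=cv2.INTER_CUBIC))
```

```text
t 6.32 tcp [521.1 -32.9 125.7] yaw 1.565 tilt [0. 0.] F [ 0.2 -0.3 -1.4] w 32.6 g 50.1
tool cm [0.1  0.02 2.57] dist 26.0
```

View pics/w5.png

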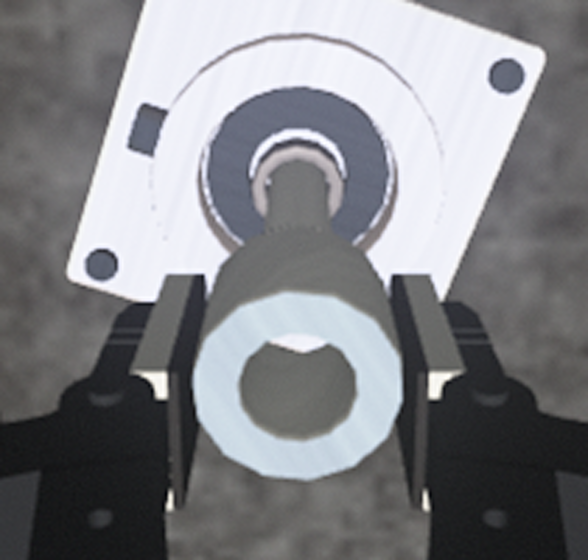

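The spacer and spindle are lined up in x to within 1 mm: spindle at 287 px, spacer at 286 px. Lowering over the taper.

Call:
apply_moves:
  jaw: [-1,-1,-1,-1,-1,-1,-1,-1]
  xyz:
    - [0.08,0,0.4]
    - [0.08,0,0.8]
    - [0.08,0,1.2]
    - [0.08,0,1.6]
    - [0.08,0,2]
    - [0.08,0,2.3]
    - [0.08,0,2.6]
    - [0.08,0,2.6]
  twist: [0,0,0,0,0,0,0,0]

```text
clock: 6.98
ee_pos: [520.2, -32.0, 98.5]
eef_rot: [0.709, 0.705, -0.0, -0.0]
ft_force: [0.5, 0.1, -0.8]
width: 32.3
gripper_force: 50.1
```

Call:
apply_moves:
  jaw: [-1,-1,-1,-1,-1,-1,-1,-1]
  xyz:
    - [0,0.05,0.6]
    - [0,0.05,1.2]
    - [0,0.05,1.8]
    - [0,0.05,2.4]
    - [0,0.05,2.8]
    - [0,0.05,3.1]
    - [0,0.05,3.3]
    - [0,0.05,3.3]
  twist: [0,0,0,0,0,0,0,0]

```text
clock: 7.65
ee_pos: [520.9, -32.1, 65.8]
eef_rot: [0.709, 0.705, -0.0, -0.0]
ft_force: [-0.5, -0.3, -1.6]
width: 32.3
gripper_force: 50.1
```

Call:
apply_moves:
  jaw: [-1,-1,-1,-1,-1,-1,-1,-1]
  xyz:
    - [0,0,0.08]
    - [0,0,0.16]
    - [0,0,0.24]
    - [0,0,0.32]
    - [0,0,0.4]
    - [0,0,0.48]
    - [0,0,0.56]
    - [0,0,0.56]
  twist: [0,0,0,0,0,0,0,0]

```text
clock: 8.32
ee_pos: [521.1, -32.1, 60.5]
eef_rot: [0.709, 0.705, -0.0, -0.0]
ft_force: [-0.2, 0.3, -1.2]
width: 32.5
gripper_force: 50.1
```

Call:
apply_moves:
  jaw: [-1,-1,-1,-1,-1,-1,-1,-1]
  xyz:
    - [0,0,0.08]
    - [0,0,0.16]
    - [0,0,0.24]
    - [0,0,0.32]
    - [0,0,0.4]
    - [0,0,0.48]
    - [0,0,0.48]
    - [0,0,0.48]
  twist: [0,0,0,0,0,0,0,0]

```text
clock: 8.98
ee_pos: [521.2, -32.1, 56.2]
eef_rot: [0.709, 0.705, 0.0, 0.0]
ft_force: [-1.7, -0.4, 4.3]
width: 32.5
gripper_force: 50.5
```

Contact with the collar at about 5 N. Releasing and rising.

Call:
apply_moves:
  jaw: [0.3,0.3,0.3,0.4,0.4,0.4,0.4,0.4]
  xyz:
    - [0,0,0]
    - [0,0,0]
    - [0,0,0]
    - [0,0,-0.5]
    - [0,0,-2.5]
    - [0,0,-6]
    - [0,0,-9.5]
    - [-3,-1.5,-11]
  twist: [0,0,0,0,0,0,0,0]

```text
clock: 9.65
ee_pos: [510.1, -59.7, 170.7]
eef_rot: [0.707, 0.707, 0.003, 0.003]
ft_force: [3.0, -1.5, 0.2]
width: 59.9
gripper_force: 0.0
```

Run:
```python
from h import *
go(416.5,-224.8,150)
```

```text
t 9.65 tcp [510.1 -59.7 170.7] yaw 1.571 tilt [0.003 0.003] F [ 3.  -1.5  0.2] w 59.9 g 0.0
tool cm [-16.51  -9.36   2.07] dist 191.0
```

Call:
apply_moves:
  jaw: [0.8,0.8,0.8,0.8,0.8,0.8,0.8,0.8]
  xyz:
    - [-3.5,-1.9,0.3]
    - [-7,-3.8,0.6]
    - [-10.5,-5.7,0.9]
    - [-13.5,-7.4,1.2]
    - [-15.5,-8.5,1.5]
    - [-16.3,-9,1.6]
    - [-16.3,-9,1.6]
    - [-16.3,-9,1.6]
  twist: [0,0,0,0,0,0,0,0]

```text
clock: 10.32
ee_pos: [415.2, -224.2, 150.1]
eef_rot: [0.709, 0.705, 0.0, -0.0]
ft_force: [-0.6, 0.4, -0.6]
width: 77.3
gripper_force: 0.0
```

Run:
```python
from h import *
for _ in range(3): arm.capture("wrist")
i=arm.camera_info("wrist"); im=arm.capture("wrist"); state(); cv2.imwrite("pics/w6.png",im[...,::-1])
c=px(i,(416.5,-224.8,10)).round().astype(int); print(c)
a,b=disc(im,i,10,tuple(c),38,lambda r:r.min(2)>150); go(a,b,27)
```

```text
t 10.52 tcp [ 415.8 -223.4  150.1] yaw 1.567 tilt [0. 0.] F [-0.2 -0.4  0.5] w 76.6 g 0.0
[287 205]
disc px [283.3 205.1] xy 415.3 -225.8 axes [49.  49.3]
t 10.52 tcp [ 415.8 -223.4  150.1] yaw 1.567 tilt [0. 0.] F [-0.2 -0.4  0.5] w 76.6 g 0.0
tool cm [-0.24 -0.04 12.31] dist 123.0
```

Call:
apply_moves:
  jaw: [0.8,0.6,0.5,0.5,0.5,0.5,0.5,0.5]
  xyz:
    - [-0.2,0,2.5]
    - [-0.24,-0.04,5.5]
    - [-0.24,-0.04,8.5]
    - [-0.24,-0.04,10.5]
    - [-0.24,-0.04,11.6]
    - [-0.24,-0.04,12.1]
    - [-0.24,-0.04,12.3]
    - [-0.24,-0.04,12.3]
  twist: [0,0,0,0,0,0,0,0]

```text
clock: 11.18
ee_pos: [415.1, -226.6, 27.1]
eef_rot: [0.709, 0.705, 0.0, 0.0]
ft_force: [0.8, -0.3, -0.6]
width: 64.4
gripper_force: 0.0
```

Run:
```python
from h import *
for _ in range(3): arm.capture("wrist")
go(415.3,-225.8,27)
```

```text
t 11.33 tcp [ 415.6 -227.3   27.9] yaw 1.565 tilt [0.    0.001] F [ 0.6  0.1 -0.6] w 64.2 g 0.0
tool cm [ 0.15 -0.03  0.09] dist 2.0
```

Call:
apply_moves:
  jaw: [0.5,0.4,-1,-1,-1,-1,-1,-1]
  xyz:
    - [0.1,0,0.1]
    - [0.1,0,0.1]
    - [0.1,0,0.1]
    - [0.1,0,0.1]
    - [0.1,0,0.1]
    - [0.1,0,0.1]
    - [0.1,0,0.1]
    - [0.1,0,0.1]
  twist: [0,0,0,0,0,0,0,0]

```text
clock: 12.0
ee_pos: [414.9, -226.0, 27.0]
eef_rot: [0.709, 0.705, 0.0, 0.0]
ft_force: [-1.6, 2.5, 9.3]
width: 46.9
gripper_force: 49.7
```

Run:
```python
from h import *
for _ in range(2): arm.capture("wrist")
state(); i=arm.camera_info("wrist"); im=arm.capture("wrist"); cv2.imwrite("pics/w7.png",im[...,::-1])
go(521.3,-31.9,165)
```

```text
t 12.1 tcp [ 414.9 -226.    27. ] yaw 1.564 tilt [0.    0.001] F [-2.8  0.8  9.7] w 46.8 g 49.7
t 12.15 tcp [ 414.9 -226.    27. ] yaw 1.564 tilt [0.    0.001] F [-2.6  2.2  9.7] w 47.0 g 49.7
tool cm [ 19.48  10.52 -13.8 ] dist 261.0
```

Call:
apply_moves:
  jaw: [-1,-1,-1,-1,-1,-1,-1,-1]
  xyz:
    - [0,0,-2.5]
    - [0.5,0.3,-6]
    - [3,1.7,-9]
    - [6.2,3.4,-11]
    - [9.5,5.1,-12.5]
    - [12.8,7,-13.6]
    - [16.2,8.8,-13.8]
    - [18.7,10.2,-13.8]
  twist: [0,0,0,0,0,0,0,0]

```text
clock: 12.82
ee_pos: [519.6, -37.1, 165.5]
eef_rot: [0.709, 0.705, 0.001, 0.001]
ft_force: [0.6, -0.4, -1.1]
width: 46.9
gripper_force: 51.5
```

Run:
```python
from h import *
for _ in range(6): arm.capture("wrist")
i=arm.camera_info("wrist"); im=arm.capture("wrist"); p,_=state(); cv2.imwrite("pics/w8.png",im[...,::-1])
c=px(i,(p[0],p[1],p[2]-17)).round().astype(int); print(c)
disc(im,i,p[2]-17,tuple(c),52,lambda r:r.min(2)>165); go(521.3,-31.9,125)
cv2.imwrite("pics/w8b.png",cv2.resize(im[130:370,150:420][...,::-1],None,fx=2.4,fy=2.4,interpolation=cv2.INTER_CUBIC))
```

```text
t 13.17 tcp [516.9 -40.4 163.6] yaw 1.563 tilt [-0. -0.] F [ 0.4 -0.2  0.3] w 46.9 g 51.5
[287 271]
disc px [285.7 266.6] xy 516.4 -39.8 axes [47.9 48.6]
t 13.17 tcp [516.9 -40.4 163.6] yaw 1.563 tilt [-0. -0.] F [ 0.4 -0.2  0.3] w 46.9 g 51.5
tool cm [0.86 0.43 3.86] dist 40.0
```

View pics/w8b.png

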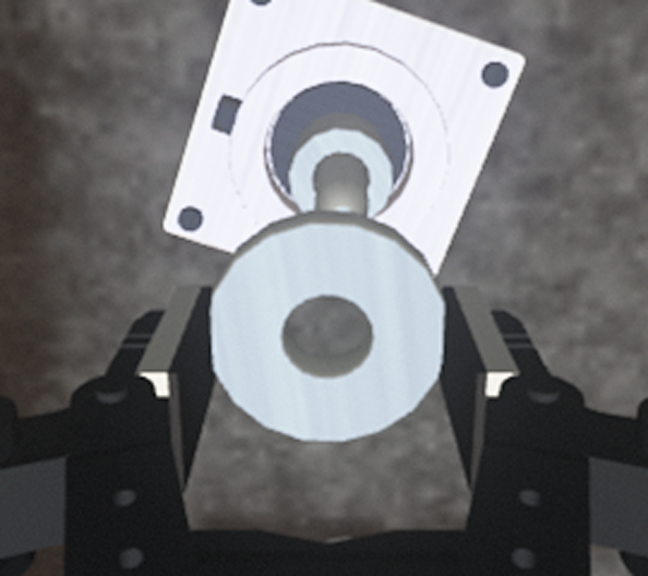

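The washer is held flat and centred within 0.6 mm, and the spacer stands on the spindle. Aligning and lowering.

Call:
apply_moves:
  jaw: [-1,-1,-1,-1,-1,-1,-1,-1]
  xyz:
    - [0.8,0.44,0]
    - [0.8,0.44,1]
    - [0.8,0.44,2]
    - [0.8,0.44,3]
    - [0.8,0.44,3.6]
    - [0.8,0.44,3.8]
    - [0.8,0.44,3.8]
    - [0.8,0.44,3.8]
  twist: [0,0,0,0,0,0,0,0]

```text
clock: 13.83
ee_pos: [522.1, -31.5, 125.7]
eef_rot: [0.709, 0.705, -0.0, -0.0]
ft_force: [0.3, 0.1, -0.2]
width: 46.9
gripper_force: 51.6
```

Run:
```python
from h import *
for _ in range(3): arm.capture("wrist")
go(521.3,-32.3,100)
```

```text
t 13.98 tcp [522.6 -31.6 126.4] yaw 1.565 tilt [0. 0.] F [-0.1  0.1 -0.9] w 47.2 g 51.6
tool cm [-0.07 -0.13  2.64] dist 26.0
```

Call:
apply_moves:
  jaw: [-1,-1,-1,-1,-1,-1,-1,-1]
  xyz:
    - [-0.07,-0.13,0]
    - [-0.07,-0.13,0.5]
    - [-0.07,-0.13,1]
    - [-0.07,-0.13,1.5]
    - [-0.07,-0.13,2]
    - [-0.07,-0.13,2.5]
    - [-0.07,-0.13,3]
    - [-0.07,-0.13,3.2]
  twist: [0,0,0,0,0,0,0,0]

```text
clock: 14.65
ee_pos: [520.3, -32.1, 92.8]
eef_rot: [0.709, 0.705, -0.0, -0.001]
ft_force: [0.4, 0.6, -0.6]
width: 46.9
gripper_force: 51.6
```

Call:
apply_moves:
  jaw: [-1,-1,-1,-1,-1,-1,-1,-1]
  xyz:
    - [0,0.05,0.3]
    - [0,0.05,0.6]
    - [0,0.05,0.75]
    - [0,0.05,0.85]
    - [0,0.05,0.95]
    - [0,0.05,1.05]
    - [0,0.05,1.15]
    - [0,0.05,1.15]
  twist: [0,0,0,0,0,0,0,0]

```text
clock: 15.32
ee_pos: [521.5, -32.2, 82.5]
eef_rot: [0.709, 0.705, 0.0, 0.0]
ft_force: [-0.2, 0.3, -0.8]
width: 47.0
gripper_force: 51.6
```

Call:
apply_moves:
  jaw: [-1,-1,-1,-1,-1,-1,-1,-1]
  xyz:
    - [0,0,0.06]
    - [0,0,0.12]
    - [0,0,0.18]
    - [0,0,0.24]
    - [0,0,0.24]
    - [0,0,0.24]
    - [0,0,0.24]
    - [0,0,0.24]
  twist: [0,0,0,0,0,0,0,0]

```text
clock: 15.98
ee_pos: [521.6, -32.3, 80.5]
eef_rot: [0.709, 0.705, 0.0, 0.0]
ft_force: [-1.7, -0.9, 6.0]
width: 46.8
gripper_force: 52.2
```

Contact at about 7 N, so the washer is on the spacer. Releasing and heading for the bushing.

Call:
apply_moves:
  jaw: [0.6,0.6,0.6,0.6,0.6,0.6,0.6,0.6]
  xyz:
    - [0,0,0]
    - [0,0,0]
    - [0,0,0]
    - [0,0,-0.5]
    - [0,0,-2.5]
    - [0,0,-6]
    - [1,-0.4,-9]
    - [4,-1.6,-10]
  twist: [0,0,0,0,0,0,0,0]

```text
clock: 16.65
ee_pos: [509.9, 5.5, 184.9]
eef_rot: [0.711, 0.703, 0.002, 0.004]
ft_force: [2.6, 0.6, 0.1]
width: 68.1
gripper_force: 0.0
```

Call:
apply_moves:
  jaw: [0.6,0.6,0.6,0.6,0.6,0.6,0.6,0.6]
  xyz:
    - [3.7,-1.4,0.3]
    - [7.4,-2.8,0.6]
    - [11.1,-4.2,1]
    - [14.8,-5.6,1.4]
    - [18.5,-7,1.8]
    - [22,-8.4,2.2]
    - [24,-9.2,2.4]
    - [24.7,-9.5,2.5]
  twist: [0,0,0,0,0,0,0,0]

```text
clock: 17.32
ee_pos: [410.4, 258.1, 154.9]
eef_rot: [0.708, 0.707, -0.0, -0.0]
ft_force: [0.5, -0.9, 0.7]
width: 68.1
gripper_force: 0.0
```

Run:
```python
from h import *
for _ in range(5): arm.capture("wrist")
i=arm.camera_info("wrist"); im=arm.capture("wrist"); p,_=state(); cv2.imwrite("pics/w9.png",im[...,::-1])
print(arm.get_obs()['joint_pos'].round(2))
c=px(i,(410.2,255.3,6)).round().astype(int); print(c)
disc(im,i,6,tuple(c),36,lambda r:r.min(2)>140)
c=px(i,(410.2,255.3,30)).round().astype(int); print(c)
disc(im,i,30,tuple(c),18,lambda r:r.min(2)>185)
# dark bore
disc(im,i,30,tuple(c),15,lambda r:r.min(2)<140)
go(410.2,255.3,36)
r=im[c[1]-20:c[1]+25:3,c[0]-36:c[0]+37:3].min(2); print(r)
```

```text
t 17.62 tcp [412.9 254.4 155.2] yaw 1.563 tilt [0. 0.] F [ 0.4  0.  -0.2] w 68.1 g 0.0
[ 0.42  0.26 -0.36  0.95 -0.    2.  ]
[283 200]
disc px [284.5 196.3] xy 409.2 255.5 axes [45.  46.6]
[283 207]
disc px [281.9 209.8] xy 411.2 257.1 axes [30.8 37.3]
disc px [281.8 206.2] xy 409.1 255.9 axes [16.9 17.2]
t 17.62 tcp [412.9 254.4 155.2] yaw 1.563 tilt [0. 0.] F [ 0.4  0.  -0.2] w 68.1 g 0.0
tool cm [ 0.09 -0.27 11.92] dist 119.0
[[ 81  91 103 105  94 233 230 233 136 125 123 124 122 123 128 121 194 229
  230 186  91  92  94  95  97]
 [ 82  87  98 100 172 229 233 145 123 195 237 237 235 240 224 125 120 228
  229 231  86  92  95  97 103]
 [ 75  77  88  94 232 228 226 117 238 235 236 234 236 234 238 236 192 138
  231 232 152  97  99 102 113]
 [ 77  80  85  87 230 226 185 234 234 236 235 174 185 215 237 233 234 138
  232 230 179 102 107 115 119]
 [ 75  79  81  80 234 230 214 235 236 194 106 109 116 116 118 236 233 238
  229 229 204 106 111 114 122]
 [ 76  79  78  77 237 235 235 235 231 106 108 105 111 118 119 184 236 238
  210 232 181 106 109 113 117]
 [ 79  81  86  89 225 215 233 235 177
[... 208 characters left out ...]
33 121 124 127 127 125 123 183 238 234
  227 159 110 104 104  99 108]
 [ 71  76  92 109 117  89 229 234 236 196 122 125 129 123 155 238 237 231
  226 119 112 108 107 102 107]
 [ 72  75  88 103 109 102 101 234 235 233 238 199 190 231 233 237 236 197
   99 118 115 112 109 100 110]
 [ 72  78  88  98 105  98 106 110 227 236 234 237 233 234 236 241 118  97
   99 115 106 109 105  96 118]
 [ 74  82  90  91  94  99 105 117 113 129 222 234 238 230 158  76  89  91
   99 117 100 100  98  95 118]
 [ 74  76  84  92  97 102 100 105 110 110  99  89  85  93 100  82  87  94
   99 105 104 101 102 109 117]
 [ 72  71  83  92 101 103  97  93  99 107  97  92  90  93  98  91  96 101
  100 100  95  97  94  96 104]]
```

The bushing is at (409.2, 255.7). Its flange measures 46 mm and its bore 17 mm, which matches. Descending.

Call:
apply_moves:
  jaw: [0.6,0.5,0.4,0.4,0.4,0.4,0.4,0.4]
  xyz:
    - [0.1,-0.36,2.5]
    - [0.13,-0.36,5.5]
    - [0.13,-0.36,8.5]
    - [0.13,-0.36,10.3]
    - [0.13,-0.36,11.2]
    - [0.13,-0.36,11.6]
    - [0.13,-0.36,11.8]
    - [0.13,-0.36,11.8]
  twist: [0,0,0,0,0,0,0,0]

```text
clock: 18.28
ee_pos: [409.5, 256.7, 37.6]
eef_rot: [0.71, 0.705, 0.001, 0.0]
ft_force: [0.3, -0.7, 0.5]
width: 59.9
gripper_force: 0.0
```

Run:
```python
from h import *
for _ in range(3): arm.capture("wrist")
go(409.2,255.7,36.5)
```

```text
t 18.43 tcp [409.7 257.2  38.2] yaw 1.565 tilt [0.001 0.   ] F [0.2 0.8 0. ] w 59.8 g 0.0
tool cm [-0.15 -0.05  0.17] dist 2.0
```

Call:
apply_moves:
  jaw: [0.4,0.3,-1,-1,-1,-1,-1,-1]
  xyz:
    - [-0.15,-0.05,0.15]
    - [-0.15,-0.05,0.15]
    - [-0.15,-0.05,0.15]
    - [-0.15,-0.05,0.15]
    - [-0.15,-0.05,0.15]
    - [-0.15,-0.05,0.15]
    - [-0.15,-0.05,0.15]
    - [-0.15,-0.05,0.15]
  twist: [0,0,0,0,0,0,0,0]
  squeeze: 60

```text
clock: 19.1
ee_pos: [408.2, 255.4, 36.1]
eef_rot: [0.709, 0.705, 0.0, 0.0]
ft_force: [-1.4, -0.9, 6.0]
width: 30.3
gripper_force: 58.8
```

Run:
```python
from h import *
for _ in range(2): arm.capture("wrist")
go(521.3,-31.9,175)
```

```text
t 19.2 tcp [408.2 255.4  36.1] yaw 1.565 tilt [0. 0.] F [-1.3 -1.   5.8] w 30.1 g 58.8
tool cm [-28.66  11.48 -13.89] dist 339.0
```

Call:
apply_moves:
  jaw: [-1,-1,-1,-1,-1,-1,-1,-1]
  xyz:
    - [0,0,-2.5]
    - [0,0,-6.2]
    - [-1.5,0.6,-9.5]
    - [-4.8,1.9,-11.5]
    - [-8.5,3.4,-13]
    - [-12.2,4.9,-13.9]
    - [-16,6.4,-13.9]
    - [-19.7,7.9,-13.9]
  twist: [0,0,0,0,0,0,0,0]

```text
clock: 19.87
ee_pos: [486.8, 56.0, 175.6]
eef_rot: [0.709, 0.705, 0.001, 0.001]
ft_force: [1.2, -0.2, -1.9]
width: 29.8
gripper_force: 59.7
```

Call:
apply_moves:
  jaw: [-1,-1,-1,-1,-1,-1,-1,-1]
  xyz:
    - [-3.5,1.4,0]
    - [-6,2.4,0]
    - [-7.8,3.1,0]
    - [-8.8,3.5,0]
    - [-8.8,3.5,0]
    - [-8.8,3.5,0]
    - [-8.8,3.5,0]
    - [-8.8,3.5,0]
  twist: [0,0,0,0,0,0,0,0]

```text
clock: 20.53
ee_pos: [519.6, -29.0, 174.4]
eef_rot: [0.709, 0.706, -0.0, -0.0]
ft_force: [-0.1, -0.1, -0.4]
width: 30.0
gripper_force: 59.7
```

Run:
```python
from h import *
for _ in range(3): arm.capture("wrist")
i=arm.camera_info("wrist"); im=arm.capture("wrist"); p,_=state(); cv2.imwrite("pics/w10.png",im[...,::-1])
z=p[2]-6; c=px(i,(p[0],p[1],z)).round().astype(int); print(c)
disc(im,i,z,tuple(c),42,lambda r:r.min(2)>165); disc(im,i,z,tuple(c),20,lambda r:r.min(2)<140)
go(521.3,-32.0,135)
```

```text
t 20.73 tcp [520.1 -29.6 174.6] yaw 1.566 tilt [-0.  0.] F [ 0.7 -0.4 -1.3] w 30.2 g 59.7
[287 283]
disc px [287. 281.] xy 519.4 -28.5 axes [30.2 30.8]
disc px [287.5 281.9] xy 519.5 -28.5 axes [17.8 17.9]
t 20.73 tcp [520.1 -29.6 174.6] yaw 1.566 tilt [-0.  0.] F [ 0.7 -0.4 -1.3] w 30.2 g 59.7
tool cm [-0.24  0.12  3.96] dist 40.0
```

Call:
apply_moves:
  jaw: [-1,-1,-1,-1,-1,-1,-1,-1]
  xyz:
    - [-0.33,0.13,0.5]
    - [-0.33,0.13,1.5]
    - [-0.33,0.13,2.5]
    - [-0.33,0.13,3.4]
    - [-0.33,0.13,3.8]
    - [-0.33,0.13,3.9]
    - [-0.33,0.13,3.9]
    - [-0.33,0.13,3.9]
  twist: [0,0,0,0,0,0,0,0]

```text
clock: 21.4
ee_pos: [521.7, -33.7, 135.6]
eef_rot: [0.709, 0.705, 0.0, 0.0]
ft_force: [-0.8, -0.9, -0.7]
width: 29.9
gripper_force: 59.7
```

Run:
```python
from h import *
for _ in range(2): arm.capture("wrist")
i=arm.camera_info("wrist"); im=arm.capture("wrist"); go(521.3,-33,102)
cv2.imwrite("pics/w11.png",cv2.resize(im[130:370,150:420][...,::-1],None,fx=2.4,fy=2.4,interpolation=cv2.INTER_CUBIC))
```

```text
t 21.55 tcp [522.  -33.8 136. ] yaw 1.565 tilt [0. 0.] F [-0.4  0.  -1.1] w 30.4 g 59.7
tool cm [ 0.08 -0.08  3.4 ] dist 34.0
```

Call:
apply_moves:
  jaw: [-1,-1,-1,-1,-1,-1,-1,-1]
  xyz:
    - [0.06,-0.06,0.3]
    - [0.06,-0.06,0.7]
    - [0.06,-0.06,1.1]
    - [0.06,-0.06,1.6]
    - [0.06,-0.06,2.1]
    - [0.06,-0.06,2.6]
    - [0.06,-0.06,3]
    - [0.06,-0.06,3.1]
  twist: [0,0,0,0,0,0,0,0]

```text
clock: 22.22
ee_pos: [520.3, -33.0, 103.4]
eef_rot: [0.709, 0.705, -0.0, -0.001]
ft_force: [-0.2, -0.2, -2.0]
width: 30.0
gripper_force: 59.7
```

Call:
apply_moves:
  jaw: [-1,-1,-1,-1,-1,-1,-1,-1]
  xyz:
    - [0,0.04,0.08]
    - [0,0.04,0.16]
    - [0,0.04,0.24]
    - [0,0.04,0.32]
    - [0,0.04,0.38]
    - [0,0.04,0.44]
    - [0,0.04,0.44]
    - [0,0.04,0.44]
  twist: [0,0,0,0,0,0,0,0]

```text
clock: 22.88
ee_pos: [521.4, -33.1, 100.1]
eef_rot: [0.709, 0.705, -0.0, 0.0]
ft_force: [-0.7, -0.7, -0.0]
width: 30.4
gripper_force: 59.7
```

Call:
apply_moves:
  jaw: [-1,-1,-1,-1,-1,-1,-1,-1]
  xyz:
    - [0,0,0.06]
    - [0,0,0.12]
    - [0,0,0.18]
    - [0,0,0.22]
    - [0,0,0.22]
    - [0,0,0.22]
    - [0,0,0.22]
    - [0,0,0.22]
  twist: [0,0,0,0,0,0,0,0]

```text
clock: 23.55
ee_pos: [521.6, -33.2, 98.1]
eef_rot: [0.709, 0.705, 0.0, 0.0]
ft_force: [-0.8, 0.6, 4.2]
width: 29.9
gripper_force: 60.2
```

Contact on the washer. Now I'll press in small steps, watching for the hard stop.

Call:
apply_moves:
  jaw: [-1,-1,-1,-1,-1,-1,-1,-1]
  xyz:
    - [0,0,0]
    - [0,0,0.03]
    - [0,0,0.06]
    - [0,0,0.09]
    - [0,0,0.12]
    - [0,0,0.12]
    - [0,0,0.12]
    - [0,0,0.12]
  twist: [0,0,0,0,0,0,0,0]
  squeeze: 90

```text
clock: 24.22
ee_pos: [521.6, -33.1, 96.7]
eef_rot: [0.709, 0.705, 0.0, 0.0]
ft_force: [0.6, 0.2, 3.6]
width: 29.2
gripper_force: 88.6
```

Call:
apply_moves:
  jaw: [-1,-1,-1,-1,-1,-1,-1,-1]
  xyz:
    - [0,0,0.03]
    - [0,0,0.06]
    - [0,0,0.09]
    - [0,0,0.12]
    - [0,0,0.15]
    - [0,0,0.15]
    - [0,0,0.15]
    - [0,0,0.15]
  twist: [0,0,0,0,0,0,0,0]

```text
clock: 24.88
ee_pos: [521.5, -33.1, 95.2]
eef_rot: [0.709, 0.705, 0.0, 0.0]
ft_force: [1.4, -0.3, 3.3]
width: 29.6
gripper_force: 88.6
```

```bash
python3 -c "
from h import *
state(); print(arm.get_obs()['joint_efforts'].round(2))"
```

```text
t 24.88 tcp [521.5 -33.1  95.2] yaw 1.565 tilt [0. 0.] F [ 1.4 -0.3  3.3] w 29.6 g 88.6
[ 0.000e+00 -4.067e+01  2.155e+01  3.200e-01 -4.000e-02 -1.000e-02]
```

Call:
apply_moves:
  jaw: [-1,-1,-1,-1,-1,-1,-1,-1]
  xyz:
    - [0,0,0.03]
    - [0,0,0.06]
    - [0,0,0.09]
    - [0,0,0.12]
    - [0,0,0.12]
    - [0,0,0.12]
    - [0,0,0.12]
    - [0,0,0.12]
  twist: [0,0,0,0,0,0,0,0]

```text
clock: 25.55
ee_pos: [521.5, -33.1, 94.0]
eef_rot: [0.709, 0.705, 0.0, 0.0]
ft_force: [2.0, -0.2, 3.9]
width: 29.0
gripper_force: 88.6
```

Call:
apply_moves:
  jaw: [-1,-1,-1,-1,-1,-1,-1,-1]
  xyz:
    - [0,0.03,0.03]
    - [0,0.03,0.06]
    - [0,0.03,0.09]
    - [0,0.03,0.12]
    - [0,0.03,0.14]
    - [0,0.03,0.14]
    - [0,0.03,0.14]
    - [0,0.03,0.14]
  twist: [0,0,0,0,0,0,0,0]

```text
clock: 26.22
ee_pos: [521.6, -33.1, 92.5]
eef_rot: [0.709, 0.705, -0.0, -0.0]
ft_force: [0.2, 1.0, 3.8]
width: 28.8
gripper_force: 88.6
```

Call:
apply_moves:
  jaw: [-1,-1,-1,-1,-1,-1,-1,-1]
  xyz:
    - [0,0,0.03]
    - [0,0,0.06]
    - [0,0,0.09]
    - [0,0,0.12]
    - [0,0,0.14]
    - [0,0,0.14]
    - [0,0,0.14]
    - [0,0,0.14]
  twist: [0,0,0,0,0,0,0,0]

```text
clock: 26.88
ee_pos: [521.6, -33.1, 91.1]
eef_rot: [0.709, 0.705, -0.0, -0.0]
ft_force: [0.7, -0.4, 4.4]
width: 29.1
gripper_force: 88.6
```

Call:
apply_moves:
  jaw: [-1,-1,-1,-1,-1,-1,-1,-1]
  xyz:
    - [0,0,0.03]
    - [0,0,0.06]
    - [0,0,0.09]
    - [0,0,0.12]
    - [0,0,0.14]
    - [0,0,0.14]
    - [0,0,0.14]
    - [0,0,0.14]
  twist: [0,0,0,0,0,0,0,0]

```text
clock: 27.55
ee_pos: [521.6, -33.1, 89.9]
eef_rot: [0.709, 0.705, -0.0, 0.0]
ft_force: [-1.9, 0.3, 5.4]
width: 29.3
gripper_force: 88.9
```

Call:
apply_moves:
  jaw: [-1,-1,-1,-1,-1,-1,-1,-1]
  xyz:
    - [0,0,0.02]
    - [0,0,0.04]
    - [0,0,0.06]
    - [0,0,0.06]
    - [0,0,0.06]
    - [0,0,0.06]
    - [0,0,0.06]
    - [0,0,0.06]
  twist: [0,0,0,0,0,0,0,0]

```text
clock: 28.22
ee_pos: [521.6, -33.1, 89.9]
eef_rot: [0.709, 0.705, -0.0, 0.0]
ft_force: [-2.4, 0.3, 10.2]
width: 29.2
gripper_force: 89.3
```

A hard stop: z is unchanged and the force rose at about 8 N/mm. That puts the seat at about 14 mm, inside its 8–19 mm range. Pressing up to about 20 N.

Call:
apply_moves:
  jaw: [-1,-1,-1,-1,-1,-1,-1,-1]
  xyz:
    - [0,-0.02,0.03]
    - [0,-0.02,0.06]
    - [0,-0.02,0.09]
    - [0,-0.02,0.12]
    - [0,-0.02,0.12]
    - [0,-0.02,0.12]
    - [0,-0.02,0.12]
    - [0,-0.02,0.12]
  twist: [0,0,0,0,0,0,0,0]

```text
clock: 28.88
ee_pos: [521.7, -33.2, 89.8]
eef_rot: [0.709, 0.705, 0.0, 0.001]
ft_force: [-5.2, 1.1, 18.7]
width: 29.4
gripper_force: 90.2
```

Call:
apply_moves:
  jaw: [-1,-1,-1,-1,-1,-1,-1,-1]
  xyz:
    - [0,-0.02,0.03]
    - [0,-0.02,0.05]
    - [0,-0.02,0.05]
    - [0,-0.02,0.05]
    - [0,-0.02,0.05]
    - [0,-0.02,0.05]
    - [0,-0.02,0.05]
    - [0,-0.02,0.05]
  twist: [0,0,0,0,0,0,0,0]

```text
clock: 29.55
ee_pos: [521.7, -33.2, 89.8]
eef_rot: [0.709, 0.705, 0.0, 0.001]
ft_force: [-5.7, 0.8, 21.8]
width: 29.0
gripper_force: 90.5
```

The hard stop held at about 22 N. Unloading, opening and rising.

Call:
apply_moves:
  jaw: [-1,-1,-1,-1,0.4,0.4,0.4,0.4]
  xyz:
    - [0,0,0]
    - [0,0,-0.08]
    - [0,0,-0.16]
    - [0,0,-0.2]
    - [0,0,-0.2]
    - [0,0,-0.2]
    - [0,0,-0.2]
    - [0,0,-0.2]
  twist: [0,0,0,0,0,0,0,0]

```text
clock: 30.22
ee_pos: [520.7, -33.0, 88.9]
eef_rot: [0.709, 0.705, -0.0, -0.001]
ft_force: [-0.1, 0.7, 0.6]
width: 59.5
gripper_force: 0.0
```

Call:
apply_moves:
  jaw: [0.5,0.5,0.5,0.5,0.5,0.5,0.5,0.5]
  xyz:
    - [0,0,-0.3]
    - [0,0,-1.5]
    - [0,0,-4]
    - [0,0,-7]
    - [0,0,-9.5]
    - [0,0,-11.5]
    - [0,0,-12]
    - [0,0,-12]
  twist: [0,0,0,0,0,0,0,0]

```text
clock: 30.88
ee_pos: [522.6, -33.3, 211.2]
eef_rot: [0.709, 0.705, 0.001, 0.002]
ft_force: [0.1, 0.3, -0.2]
width: 63.9
gripper_force: 0.0
```

Run:
```python
from h import *
for _ in range(4): arm.capture("wrist")
i=arm.camera_info("wrist"); a=arm.capture("wrist"); b=arm.capture("scene"); state()
j=arm.camera_info("scene"); u,v=px(j,(521,-32,50)).round().astype(int); print(u,v)
a=cv2.resize(a[110:310,180:380],(400,400),interpolation=cv2.INTER_CUBIC); b=cv2.resize(b[v-50:v+50,u-50:u+50],(400,400),interpolation=cv2.INTER_CUBIC)
cv2.imwrite("pics/fin.png",np.hstack([a,b])[...,::-1])
```

```text
t 31.18 tcp [520.3 -32.9 207.9] yaw 1.565 tilt [-0.001 -0.001] F [0.  0.1 0.3] w 64.2 g 0.0
279 230
```

View pics/fin.png

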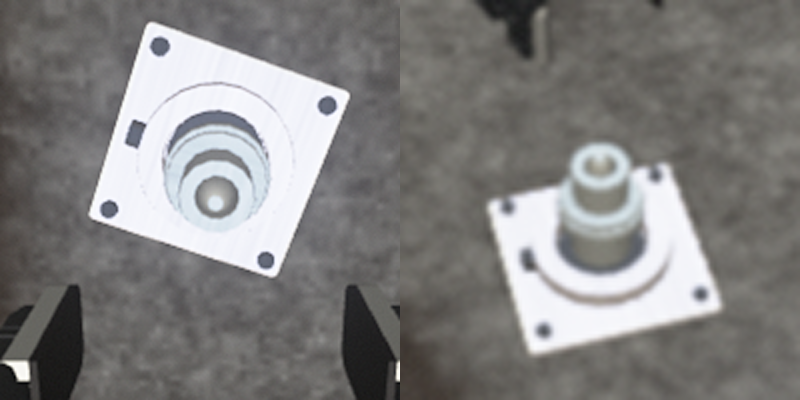

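The stack is on the spindle: bushing with its flange down, on the washer, on the spacer. The spindle tip shows in the bore and the gripper is clear.

```bash
python3 -c "
from plant import arm
print(arm.sign_off())"
```

```text
the job is handed in; nothing more can be done
None
```

The spacer, washer and bushing (flange down) are on the spindle and pressed onto the hard seat at about 22 N; the gripper was clear at hand-in at about 31 s, and the label roll and spice jar were left alone.

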